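# Square a bench pin into the drilling board's fence corner and lock it

## Robot

A 6-joint arm with a two-finger parallel gripper is mounted at the origin on the work surface. World frame = base frame: x ahead of the robot, y to its left, z up, the work surface at z = 0. Lengths are in mm, angles in rad, forces in N, time in s.
With the tool pointing down it reaches from about 325 to 775 mm from the base axis. Payload 5.5 kg.
Tool frame: the origin (TCP) lies on the centre line of the jaws, within the pads' length; the fingertips stand 11 mm ahead of it and the grasp point (between the pads) lies 8 mm behind it (r.tips_ahead is the distance from the TCP to the fingertips, in mm); z points along the fingers, y is the line along which they close (so a half turn about z gives the same grasp; the last joint's range is limited). The gripper opens to 88 mm and grips with 3 to 60 N. Pads are 20 mm wide; open, the fingers measure 115 mm over their backs; the gripper's body (75 mm by 178 mm) begins 61 mm behind the grasp point.
Start: joints at [-1.377, 0.091, 1.231, -0, 1.82, -0.057], TCP at [148.906, -581.243, 233.631] pointing down, gripper open.
Joint ranges: [-2.87, 2.87], [-0.86, 2.18], [0.17, 2.46], [-1.51, 4.65], [0.06, 2.69], [-2.65, 2.65]. Speed limits (rad/s): [2.57, 2.57, 3.01, 3.14, 3.14, 3.14].

## Interface

Orientations are given as a 3x3 rotation matrix whose columns are the frame's x, y, z axes.
In Python, from station import r gives the robot as it stands. The module is installed in compiled form; this text tells all that it offers.
- The arm moves only by the shell command python3 -m crank 'ROWS' [FORCE]. ROWS is JSON, a list of rows, each an object of numbers: "tx", "ty", "tz": the shift along the world's x, y, z in m; "wx", "wy", "wz": the turn, a rotation vector about the world's x, y, z in degrees; "hand": the gripper's target within -1 to 1 (fully open at 1, half-way at 0, shut at -1). In form: [{"tx": .., "ty": .., "tz": .., "wx": .., "wy": .., "wz": .., "hand": ..}, ...]. A call has 1 to 5 rows; each row shifts and turns the commanded pose from where the row before left it; what a row does not reach is not made up. A row lasts 1/10 s, in which the tool goes at most 50 mm and 8.59 degrees, less where a joint would pass 70% of its speed; a pose out of reach is approached as far as the arm can. A call with a gripper value outside its range is refused whole. The fingers move at their own pace and stop on an object; FORCE is the grip in N (left out, the last holds). Time passes only in rows, so rows that do not move let the fingers close. It gives the time, the measured TCP pose, the force, the opening and the grip force at its end, in the units of the state.
- r.sense(): the state, without advancing time (a new reading comes with each control period).
- r.read_camera(name): name is "scene" or "top" or "wrist"; returns a dict with "image" (384x512x3 uint8, blue, green, red), "camera_matrix" (3x3 intrinsics, pixels), "rvec" (rotation vector, rad) and "tvec" (3), from world to camera coordinates, as OpenCV has them. Camera axes: x right, y down, z forward; pixel columns grow to the right and rows downward; lengths in mm; the calibration is good to about 2 mm. A picture is of the moment at which its call begins. There is no depth.
- r.close_job(): hands the job in; it is judged then, once.
The state is a dict: "clock": time; "joint_pos": joint angles; "qvel": joint speeds; "effort": joint torques, N m; "tool_pos": TCP position; "ee_rot": TCP orientation; "wrist_force": force on the tool from outside, world axes, zero at the start; "moment": the same for the moment, N m; "width": finger opening in mm; "finger_force": force on a finger pad.
Only numpy, scipy, OpenCV 4.12 (cv2) and the standard library are available. Lean on these libraries where they do the work, as an engineer would, in place of code of your own. Each camera call takes 0.05 s, during which the arm holds its last target. There are 200 camera calls.

## Task

Slide the notched wooden bench pin along the drilling board, without picking it up, until its long side lies flush along the far fence and its un-notched end is flush against the side fence, square in the corner. Then swing the steel hold-down by its knob across the top of the pin until it stops, and let go. Leave the other things on the bench where they are.

Things in the scene. Friction and masses are not known exactly. Their poses are not given: they have to be found in the camera images.
- corner (a point): Inner corner where the two aluminium fences of the drilling board meet, at the board's upper surface. Axes: x points from the board's near edge (robot side) to the far fence, y from the open side to the side fence, z up. The far fence's face is the plane x = 0, from y = -200 to 40 mm; the side fence's face is the plane y = 0, from x = -200 to 0. Both are 24 mm high and 40 mm thick.
- board: Fixed drilling board: dark wooden slab 280 mm (x) by 320 mm (y) by 18 mm, carrying the fences; axes as the corner's. Origin at the centre of its underside; the corner is at x = 100, y = 120, z = 18 mm from it.
- pin_centre (a point): Centre (half-way up) of the bench pin, a loose block of pale wood lying flat on the board: 140 mm long (its y), 76 wide (its x), 22 high, 0.1 to 0.25 kg. Its -y end has a V notch 44 mm wide and 45 deep between two prongs with flat ends 16 mm wide; its +y end is plain. It starts within 0.3 rad of the corner's axes, plain end towards the side fence. Seated: x = -38, y = -70 mm from the corner.
- pin_heel (a point): Middle of the bench pin's plain end face (heel), 70 mm along the pin's +y axis from its centre, half-way up. Seated, it is at x = -38, y = 0 mm in the corner's axes.
- holddown (a joint): Angle of the hold-down, a flat steel bar that turns level about its pivot. 0: it lies over the far fence, pointing along the corner's +y (open). Grows anticlockwise from above to 1.57 rad, the stop, where it points along -x across the pin (closed). It starts between 0 and 0.35. No spring: light friction (about 0.7 N at the knob) keeps it where it is left.
- holddown_pivot (a point): Upright pivot of the hold-down on the far fence, at x = 20, y = -90 mm in the corner's axes; this point is at the board's surface height. The bar is 125 x 22 x 8 mm, reaching 105 mm from the pivot, its underside 25 mm and top 33 mm above the board, so it passes 3 mm over the pin.
- holddown_knob (a point): Middle of the upright round knob on the hold-down, 20 mm in diameter and 24 mm high, from 33 to 57 mm above the board, 90 mm from the pivot.
- bench_block: Bystander: steel block 36 x 36 x 30 mm standing on the board near its near edge on the side fence's side; origin at the centre of its underside.
- blank: Bystander: plain wooden block 60 x 95 x 22 mm without a notch, on the bench to the left of the board; origin at the centre of its underside.
- jar_a: Bystander: amber glass jar, 48 mm in diameter, 75 mm high, on the right of the bench; origin at the centre of its underside.
- jar_b: Bystander: green glass jar, 48 mm in diameter, 75 mm high, on the right of the bench; origin at the centre of its underside.
- pliers: Bystander: pliers 170 mm long lying flat on the left of the bench, jaws along their +x; origin on the bench between the handles.
- saw_frame: Bystander: U-shaped saw frame, 150 x 75 mm with a 90 mm round wooden handle, lying flat on the right of the bench; origin on the bench at the blade line, 60 mm from the handle-side arm.
Not all that is in view belongs to the job. What is shaped like the part that bears pin_centre but black is not meant.

How it is judged:
By the outcome, as a careful person would: the job done as asked, in the order asked, and still so for the second after the job is handed in, with the robot touching nothing.
It also fails if it takes over 59 s, if anything falls off the work surface, if the arm or the gripper's body presses on something with over 40 N, if the wrist force passes 120 N, or if a joint passes its speed limit or range.

## Working session

There is one attempt and no reset: what is moved stays moved. The work goes in short steps, Python scripts to look and compute and a shell command to move; the robot and the scene stay as the last step left them, time stands still between calls to the robot, and variables do not carry over. Pictures are saved under pics/ and viewed, at most 10 in all, crops included, and the job is handed in when it is done.

```bash
mkdir -p pics; cat > h.py <<'E'
import cv2, numpy as np
from station import r
def cam(n,f=None):
    c=r.read_camera(n)
    if f: cv2.imwrite('pics/'+f,c['image'])
    return c
def ray(c,uv,z):
    K=np.array(c['camera_matrix'],float);R=cv2.Rodrigues(np.array(c['rvec'],float))[0];t=np.array(c['tvec'],float).ravel()
    d=R.T@np.linalg.solve(K,[uv[0],uv[1],1.]);o=-R.T@t
    return o+d*(z-o[2])/d[2]
def proj(c,P):
    return cv2.projectPoints(np.array(P,float).reshape(-1,1,3),np.array(c['rvec'],float),np.array(c['tvec'],float),np.array(c['camera_matrix'],float),None)[0].reshape(-1,2)
E
python3 - <<'E'
from h import *
import pickle
a=cam('top');b=cam('scene')
pickle.dump((a,b),open('c.pkl','wb'))
cv2.imwrite('pics/top.png',cv2.resize(a['image'],(800,600),interpolation=cv2.INTER_CUBIC))
cv2.imwrite('pics/scene.png',cv2.resize(b['image'],(800,600),interpolation=cv2.INTER_CUBIC))
print(r.sense(),r.tips_ahead)
for c in(a,b): print(c['rvec'],c['tvec'])
E
```

```text
{'clock': 0.1, 'joint_pos': array([-1.37671870e+00,  9.17808935e-02,  1.23176219e+00, -2.60827077e-05,
        1.81979628e+00, -5.66868498e-02]), 'qvel': array([-0.00020207, -0.00272595, -0.00337361, -0.00012162, -0.00022444,
        0.00050628]), 'effort': array([ 1.63176632e-03, -4.47854233e+01, -4.07571745e+01,  6.98992680e-02,
        2.83808273e-02, -1.06306597e-04]), 'tool_pos': array([ 148.83669398, -580.99180508,  232.62338748]), 'ee_rot': array([[ 9.68724608e-01,  2.48138072e-01, -3.61675762e-04],
       [ 2.48138325e-01, -9.68723103e-01,  1.70903606e-03],
       [ 7.37132464e-05, -1.74533091e-03, -9.99998474e-01]]), 'wrist_force': array([-0.47569412, -0.26183597, -0.26522221]), 'moment': array([-0.02319225,  0.04405374, -0.05808277]), 'finger_force': 0.0, 'width': 87.81742879842903} 11.0
[ 2.21274109 -2.15346689  0.11533349] [ -40.90163968  486.23246535 1412.66591886]
[ 1.1858231   2.14843276 -1.12106906] [ 270.72932239 -146.20409638 1406.23791601]
```

View pics/top.png

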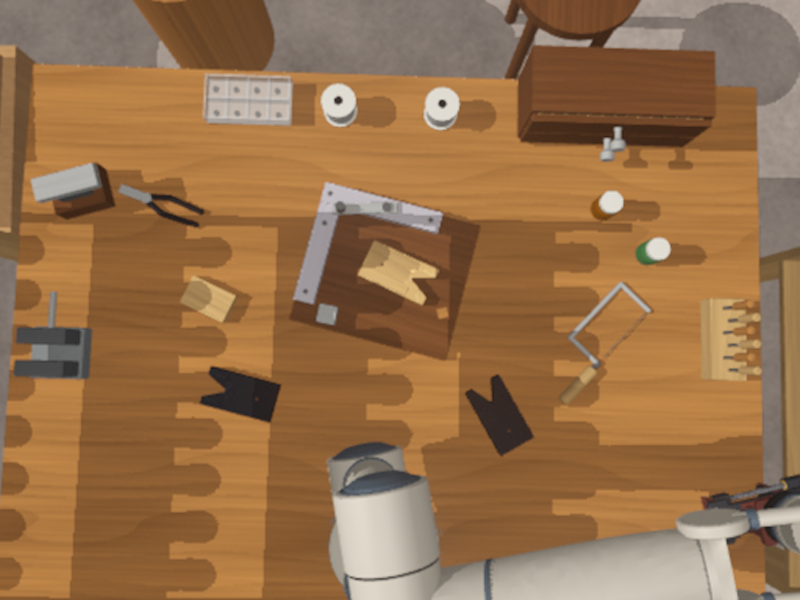

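View pics/scene.png

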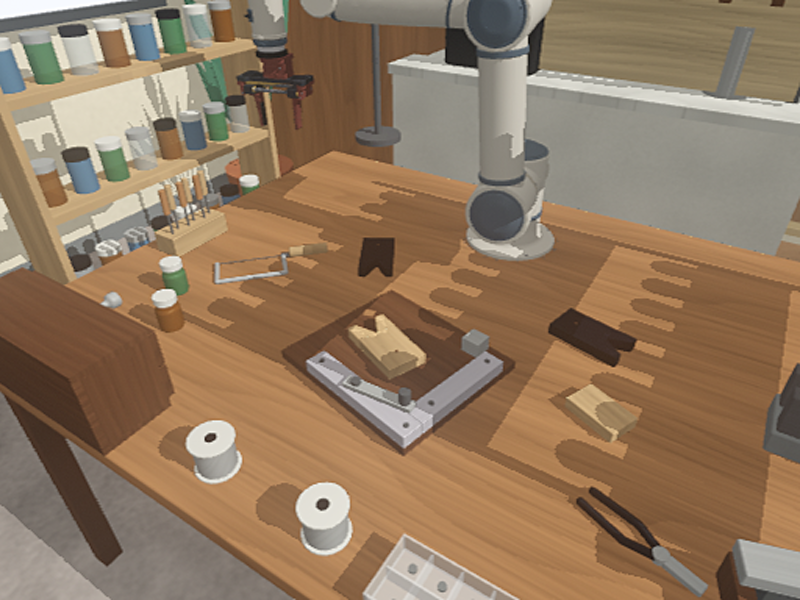

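The top view shows the board at about (385,270). On it are the pale notched pin (398,272), the bench block (327,314), the fences with their corner near (330,205), and the knob near (341,208). There are three notched shapes: the pale one on the board (398,272) and black ones at (240,393) and (500,414). The pale one fits the description; the blank at (208,298) has no notch. I'll confirm this in an enlarged crop.

```bash
python3 - <<'E'
from h import *
import pickle
a,b=pickle.load(open('c.pkl','rb'))
# crop top: native region u 180..310, v 110..235, x6
cv2.imwrite('pics/crop.png',cv2.resize(a['image'][112:232,180:312],None,fx=6,fy=5,interpolation=cv2.INTER_CUBIC)) if 0 else cv2.imwrite('pics/crop.png',cv2.resize(a['image'][112:232,180:312],None,fx=5,fy=5,interpolation=cv2.INTER_CUBIC))
E
```

```text
(no output)
```

View pics/crop.png

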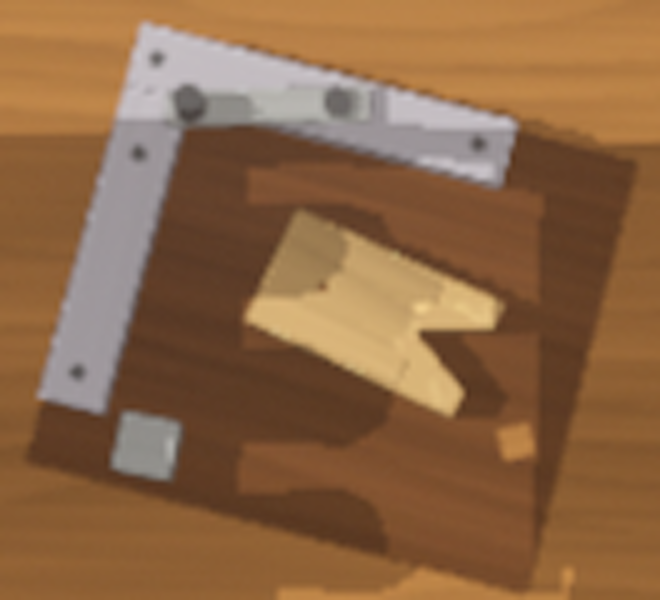

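The pale notched block is confirmed in the crop: heel corners (300,210) and (246,315), prongs to the right, notch at (415,328). The knob is at (189,103) and the pivot at (340,101).

```bash
cat > fit.py <<'E'
from h import *
from scipy.optimize import least_squares
def rot(t): return np.array([[np.cos(t),-np.sin(t)],[np.sin(t),np.cos(t)]])
def fit2(L,W):  # pose of L in W
    L=np.array(L,float);W=np.array(W,float)
    f=lambda p:(L@rot(p[2]).T+p[:2]-W).ravel()
    m=W.mean(0)
    return min((least_squares(f,[*m,t]) for t in(-1.5,0,1.5)),key=lambda s:s.cost)
E
python3 - <<'E'
from fit import *
import pickle
a,b=pickle.load(open('c.pkl','rb'))
w=lambda p,z: ray(a,((p[0]+.5)/5-.5+180,(p[1]+.5)/5-.5+112),z)[:2]
S=[((40,40),(146,22),42),((40,-200),(517,122),42),((0,-200),(500,187),42),((-200,40),(40,398),42),((-200,0),(106,412),42),((-180,40),(27,460),18),((-180,-280),(530,590),18),((100,-280) if 0 else (100-0,-280),(637,163),18)]
# board: corner at (100,120) from centre => board x from -240..40, y -280..40
S[5]=((-240,40),(27,460),18);S[6]=((-240,-280),(530,590),18);S[7]=((40,-280),(637,163),18)
s=fit2([q[0] for q in S],[w(q[1],q[2]) for q in S]);C=s.x
print('corner',C,s.fun.round(1))
P=[((38,70),(300,210)),((-38,70),(246,315)),((38,-70),(503,303)),((22,-70),(495,328)),((-22,-70),(463,390)),((-38,-70),(450,415)),((0,-25),(415,328))]
s=fit2([q[0] for q in P],[w(q[1],40) for q in P]);p=s.x
print('pin',p,s.fun.round(1))
l=rot(C[2]).T@(p[:2]-C[:2]);print('pin in corner',l,p[2]-C[2])
k=w((189,103),75);pv=C[:2]+rot(C[2])@[20,-90]
kl=rot(C[2]).T@(k-pv);print('knob',k,'pivot',pv,w((340,101),60),kl,np.hypot(*kl),np.arctan2(kl[1],kl[0])-np.pi/2)
bb=w((145,440),48);print('block',bb,rot(C[2]).T@(bb-C[:2]))
E
```

```text
corner [ 6.62427142e+02  1.05826338e+02 -2.30534020e-01] [-0.2  1.7  0.7 -1.3  2.6 -1.8  0.9  0.6 -0.8  2.  -1.5 -0.1 -2.9  0.7
  1.2 -1.8]
pin [ 5.35720473e+02 -1.26364503e+01 -4.18285468e-01] [ 2.4  0.4 -1.2  0.3 -0.5 -1.4  0.5  0.6 -1.1 -0.2 -0.1 -1.3  0.   1.6]
pin in corner [ -96.28613679 -144.28094748] -0.18775144755748752
knob [653.69593538 103.06862112] pivot [661.33326166  13.63738267] [660.9126375   12.55469189] [-27.8700869   85.32018178] 89.7567555281167 0.31572618567979904
block [451.75767223 124.67418049] [-209.40278986  -29.78822239]
```

```bash
python3 -m crank '[{"tx":0.0242,"ty":0.0355,"wz":6.5,"hand":1},{"tx":0.0242,"ty":0.0355,"wz":6.5,"hand":1},{"tx":0.0242,"ty":0.0355,"wz":6.5,"hand":1},{"tx":0.0242,"ty":0.0355,"wz":6.5,"hand":1},{"tx":0.0242,"ty":0.0355,"wz":6.5,"hand":1}]' 15 >/dev/null
python3 -m crank '[{"tx":0.0242,"ty":0.0355,"wz":6.5,"hand":1},{"tx":0.0242,"ty":0.0355,"wz":6.5,"hand":1},{"tx":0.0242,"ty":0.0355,"wz":6.2,"hand":1},{"tx":0.0242,"ty":0.0355,"hand":1},{"tx":0.0242,"ty":0.0355,"hand":1}]' >/dev/null
python3 -m crank '[{"tx":0.0242,"ty":0.0355,"hand":1},{"tx":0.0242,"ty":0.0355,"hand":1},{"tx":0.0242,"ty":0.0355,"hand":1},{"tx":0.0242,"ty":0.0355,"hand":1},{"tx":0.0242,"ty":0.0355,"hand":1}]' > /dev/null
python3 -m crank '[{"tx":0.0242,"ty":0.0355,"tz":-0.02,"hand":1},{"tz":-0.04,"hand":1},{"tz":-0.04,"hand":1},{"hand":1},{"hand":1}]'
cat > st.py <<'E'
from fit import *
s=r.sense();C=np.array([662.4,105.8,-.2305]);p=s['tool_pos'];R=s['ee_rot']
l=rot(C[2]).T@(p[:2]-C[:2])
print('t',s['clock'],'tcp',p.round(1),'corner',l.round(1),'yaw y',np.degrees(np.arctan2(R[1,1],R[0,1])).round(2),'F',s['wrist_force'].round(1),'w',round(s['width'],1),'ff',s['finger_force'],'tilt',R[:,2].round(4),'j6',s['joint_pos'][5].round(2))
E
python3 st.py; python3 - <<'E'
from fit import *
c=cam('wrist');im=c['image'].copy()
cv2.imwrite('pics/w1.png',cv2.resize(im,(768,576),interpolation=cv2.INTER_CUBIC))
E
```

```text
t 0.1 tcp [ 148.8 -581.   232.6] corner [-343.1 -786. ] yaw y -75.63 F [-0.5 -0.3 -0.3] w 87.8 ff 0.0 tilt [-4.0e-04  1.7e-03 -1.0e+00] j6 -0.06invalid input
invalid input
invalid input
invalid input
```

View pics/w1.png

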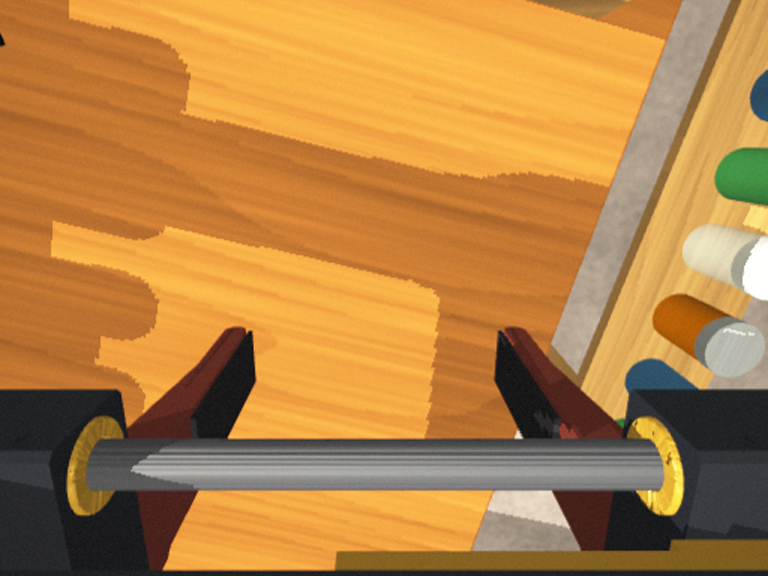

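The picture shows bare bench between the fingers at the start pose, so the arm hasn't moved: the moves were refused as "invalid input". Probably every row needs all seven keys, so I'll try one.

```bash
python3 -m crank '[{"tx":0.0242,"ty":0.0355,"tz":0,"wx":0,"wy":0,"wz":6.5,"hand":1}]' 15; python3 st.py
```

```text
clock: 0.25
tool_pos: [171.1, -547.2, 231.0]
ee_rot: [[0.935, 0.354, -0.002], [0.354, -0.935, 0.003], [-0.001, -0.003, -1.0]]
wrist_force: [0.4, 1.6, 1.3]
width: 88.0
finger_force: 0.0
t 0.25 tcp [ 171.1 -547.2  231. ] corner [-329.1 -748. ] yaw y -69.29 F [0.4 1.6 1.3] w 88.0 ff 0.0 tilt [-0.002   0.0027 -1.    ] j6 -0.12
```

```bash
python3 -m crank '[{"tx":0.0242,"ty":0.0355,"tz":0,"wx":0,"wy":0,"wz":6.5,"hand":1},{"tx":0.0242,"ty":0.0355,"tz":0,"wx":0,"wy":0,"wz":6.5,"hand":1},{"tx":0.0242,"ty":0.0355,"tz":0,"wx":0,"wy":0,"wz":6.5,"hand":1},{"tx":0.0242,"ty":0.0355,"tz":0,"wx":0,"wy":0,"wz":6.5,"hand":1},{"tx":0.0242,"ty":0.0355,"tz":0,"wx":0,"wy":0,"wz":6.5,"hand":1}]' >/dev/null
python3 -m crank '[{"tx":0.0242,"ty":0.0355,"tz":0,"wx":0,"wy":0,"wz":6.5,"hand":1},{"tx":0.0242,"ty":0.0355,"tz":0,"wx":0,"wy":0,"wz":6.2,"hand":1},{"tx":0.0242,"ty":0.0355,"tz":0,"wx":0,"wy":0,"wz":0,"hand":1},{"tx":0.0242,"ty":0.0355,"tz":0,"wx":0,"wy":0,"wz":0,"hand":1},{"tx":0.0242,"ty":0.0355,"tz":0,"wx":0,"wy":0,"wz":0,"hand":1}]' >/dev/null
python3 -m crank '[{"tx":0.0242,"ty":0.0355,"tz":0,"wx":0,"wy":0,"wz":0,"hand":1},{"tx":0.0242,"ty":0.0355,"tz":0,"wx":0,"wy":0,"wz":0,"hand":1},{"tx":0.0242,"ty":0.0355,"tz":0,"wx":0,"wy":0,"wz":0,"hand":1},{"tx":0.0242,"ty":0.0355,"tz":0,"wx":0,"wy":0,"wz":0,"hand":1},{"tx":0.0242,"ty":0.0355,"tz":0,"wx":0,"wy":0,"wz":0,"hand":1}]' >/dev/null
python3 -m crank '[{"tx":0,"ty":0,"tz":-0.04,"wx":0,"wy":0,"wz":0,"hand":1},{"tx":0,"ty":0,"tz":-0.04,"wx":0,"wy":0,"wz":0,"hand":1},{"tx":0,"ty":0,"tz":-0.02,"wx":0,"wy":0,"wz":0,"hand":1},{"tx":0,"ty":0,"tz":0,"wx":0,"wy":0,"wz":0,"hand":1},{"tx":0,"ty":0,"tz":0,"wx":0,"wy":0,"wz":0,"hand":1}]' >/dev/null
python3 st.py; python3 - <<'E'
from fit import *
c=cam('wrist');cv2.imwrite('pics/w2.png',cv2.resize(c['image'],(768,576),interpolation=cv2.INTER_CUBIC))
p=np.array([535.7,-12.6]);R=rot(-.4183)
P=[np.r_[p+R@np.array(q,float),40] for q in((38,70),(-38,70),(38,-70),(22,-70),(-22,-70),(-38,-70),(0,-25))]
print((proj(c,P)*1.5).round())
E
```

```text
t 2.25 tcp [536.1 -13.2 134.1] corner [ -95.8 -144.8] yaw y -23.93 F [0.2 0.6 1. ] w 88.0 ff 0.0 tilt [-2.e-04  1.e-04 -1.e+00] j6 0.33
[[451. 152.]
 [295. 152.]
 [440. 408.]
 [412. 408.]
 [334. 407.]
 [306. 407.]
 [373. 334.]]
```

View pics/w2.png

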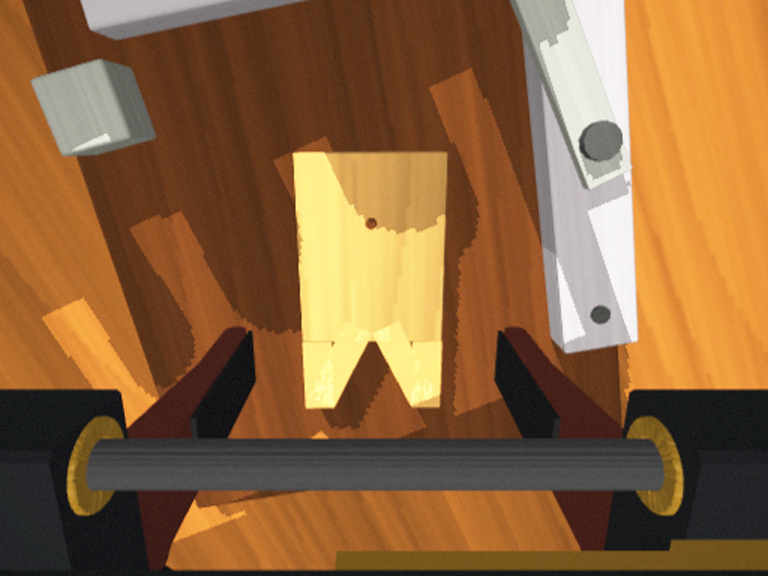

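The wrist view shows the pin's heel corners at (293,152) and (447,152) and its prongs at (304–441,407), within 4 px of the projected fit. I'll go down and grip.

```bash
python3 -m crank '[{"tx":0,"ty":0,"tz":-0.04,"wx":0,"wy":0,"wz":0,"hand":1},{"tx":0,"ty":0,"tz":-0.03,"wx":0,"wy":0,"wz":0,"hand":1},{"tx":0,"ty":0,"tz":-0.02,"wx":0,"wy":0,"wz":0,"hand":1},{"tx":0,"ty":0,"tz":-0.007,"wx":0,"wy":0,"wz":0,"hand":1},{"tx":0,"ty":0,"tz":0,"wx":0,"wy":0,"wz":0,"hand":1}]' 10 >/dev/null; python3 st.py
python3 -m crank '[{"tx":0,"ty":0,"tz":0,"wx":0,"wy":0,"wz":0,"hand":0.5},{"tx":0,"ty":0,"tz":0,"wx":0,"wy":0,"wz":0,"hand":0.5},{"tx":0,"ty":0,"tz":0,"wx":0,"wy":0,"wz":0,"hand":0.5},{"tx":0,"ty":0,"tz":0,"wx":0,"wy":0,"wz":0,"hand":0.5},{"tx":0,"ty":0,"tz":0,"wx":0,"wy":0,"wz":0,"hand":0.5}]' 10 >/dev/null; python3 st.py
python3 - <<'E'
from fit import *
C=np.array([662.4,105.8]);t=C+rot(-.2305)@[-66,-74];print(t,t-r.sense()['tool_pos'][:2])
E
```

```text
t 2.8 tcp [536.5 -13.4  37.4] corner [ -95.3 -144.8] yaw y -23.94 F [-0.6  0.5  0.3] w 87.9 ff 0.0 tilt [ 7.e-04 -0.e+00 -1.e+00] j6 0.33
t 3.3 tcp [537.2 -13.3  38.9] corner [ -94.7 -144.5] yaw y -23.93 F [-1.5 -0.4  6.8] w 76.0 ff 10.007155984640121 tilt [ 3.2e-03 -2.0e-04 -1.0e+00] j6 0.33
[581.23918893  48.83577661] [44.02681469 62.11228378]
```

```bash
python3 -m crank '[{"tx":0,"ty":0,"tz":0,"wx":0,"wy":0,"wz":0,"hand":0.5},{"tx":0,"ty":0,"tz":0,"wx":0,"wy":0,"wz":0,"hand":0.5}]' >/dev/null; python3 st.py
python3 -m crank '[{"tx":0.0025,"ty":0.004,"tz":0.001,"wx":0,"wy":0,"wz":0.5,"hand":0.5},{"tx":0.0045,"ty":0.006,"tz":0.001,"wx":0,"wy":0,"wz":1,"hand":0.5}]' >/dev/null; python3 st.py
```

```text
t 3.5 tcp [537.2 -13.3  38.9] corner [ -94.6 -144.5] yaw y -23.93 F [-0.3 -0.3  5.7] w 75.9 ff 10.007157772779465 tilt [ 3.3e-03 -2.0e-04 -1.0e+00] j6 0.33
t 3.7 tcp [543.4  -3.2  39. ] corner [ -91.  -133.3] yaw y -22.41 F [ 0.5  0.1 -2.2] w 76.1 ff 9.996812045574188 tilt [ 6.e-04 -2.e-04 -1.e+00] j6 0.32
```

```bash
python3 -m crank '[{"tx":0,"ty":0,"tz":-0.0014,"wx":0,"wy":0,"wz":0,"hand":0.5},{"tx":0.0054,"ty":0.0074,"tz":0,"wx":0,"wy":0,"wz":1.3,"hand":0.5},{"tx":0.0054,"ty":0.0074,"tz":0,"wx":0,"wy":0,"wz":1.3,"hand":0.5},{"tx":0.0054,"ty":0.0074,"tz":0,"wx":0,"wy":0,"wz":1.3,"hand":0.5}]' >/dev/null; python3 st.py
python3 -m crank '[{"tx":0.0054,"ty":0.0074,"tz":0,"wx":0,"wy":0,"wz":1.3,"hand":0.5},{"tx":0.0054,"ty":0.0074,"tz":0,"wx":0,"wy":0,"wz":1.3,"hand":0.5},{"tx":0.0054,"ty":0.0074,"tz":0,"wx":0,"wy":0,"wz":1.3,"hand":0.5},{"tx":0.0054,"ty":0.0074,"tz":0,"wx":0,"wy":0,"wz":1.3,"hand":0.5}]' >/dev/null
python3 -m crank '[{"tx":0,"ty":0,"tz":0,"wx":0,"wy":0,"wz":0,"hand":0.5}]' >/dev/null; python3 st.py
```

```text
t 4.1 tcp [560.   18.7  38.7] corner [ -79.8 -108.2] yaw y -18.46 F [-2.2 -3.8  7.2] w 76.1 ff 10.00560075044632 tilt [ 0.0012 -0.0014 -1.    ] j6 0.3
t 4.6 tcp [582.3  49.5  38.7] corner [-65.1 -73.1] yaw y -13.21 F [1.1 0.4 6.8] w 75.9 ff 10.007646828889847 tilt [ 2.6e-03  2.0e-04 -1.0e+00] j6 0.26
```

```bash
python3 -m crank '[{"tx":0,"ty":0,"tz":0,"wx":0,"wy":0,"wz":0,"hand":1},{"tx":0,"ty":0,"tz":0,"wx":0,"wy":0,"wz":0,"hand":1},{"tx":0,"ty":0,"tz":0,"wx":0,"wy":0,"wz":0,"hand":1},{"tx":0,"ty":0,"tz":0.02,"wx":0,"wy":0,"wz":0,"hand":1},{"tx":0,"ty":0,"tz":0.04,"wx":0,"wy":0,"wz":0,"hand":1}]' >/dev/null; python3 st.py
python3 -m crank '[{"tx":0,"ty":0,"tz":0.03,"wx":0,"wy":0,"wz":0,"hand":1},{"tx":-0.02,"ty":0.004,"tz":0,"wx":0,"wy":0,"wz":8.2,"hand":1},{"tx":-0.02,"ty":0.004,"tz":0,"wx":0,"wy":0,"wz":8.2,"hand":1},{"tx":-0.019,"ty":0.004,"tz":0,"wx":0,"wy":0,"wz":8.2,"hand":1},{"tx":0,"ty":0,"tz":0,"wx":0,"wy":0,"wz":8.2,"hand":1}]' >/dev/null
python3 -m crank '[{"tx":0,"ty":0,"tz":0,"wx":0,"wy":0,"wz":8.2,"hand":1},{"tx":0,"ty":0,"tz":0,"wx":0,"wy":0,"wz":8.2,"hand":1},{"tx":0,"ty":0,"tz":0,"wx":0,"wy":0,"wz":8.2,"hand":1},{"tx":0,"ty":0,"tz":0,"wx":0,"wy":0,"wz":8.2,"hand":1},{"tx":0,"ty":0,"tz":0,"wx":0,"wy":0,"wz":8.2,"hand":1}]' >/dev/null
python3 -m crank '[{"tx":0,"ty":0,"tz":0,"wx":0,"wy":0,"wz":8.2,"hand":1},{"tx":0,"ty":0,"tz":0,"wx":0,"wy":0,"wz":8,"hand":1},{"tx":0,"ty":0,"tz":0,"wx":0,"wy":0,"wz":0,"hand":1}]' >/dev/null
python3 st.py; python3 - <<'E'
from fit import *
c=cam('wrist');d=cam('top')
A=cv2.resize(c['image'],(480,360),interpolation=cv2.INTER_CUBIC)
cv2.imwrite('pics/w3.png',cv2.resize(c['image'],(768,576),interpolation=cv2.INTER_CUBIC))
Cw=np.array([662.4,105.8]);R=rot(-.2305)
P=[np.r_[Cw+R@np.array(q,float),z] for q,z in(((0,0),42),((-200,0),42),((0,-200),42),((-27,-3),40),((-103,-3),40),((-103,-143),40))]
print((proj(c,P)*1.5).round())
E
```

```text
t 5.1 tcp [578.3  48.5  93.2] corner [-68.8 -75. ] yaw y -13.33 F [ 1.3 -0.5  0.3] w 87.7 ff 0.0 tilt [-8.8e-03 -2.0e-04 -1.0e+00] j6 0.26
t 6.4 tcp [521.7  60.5 126.9] corner [-126.6  -76.3] yaw y 76.73 F [-0.4 -0.6 -0.6] w 87.8 ff 0.0 tilt [-6.e-04  0.e+00 -1.e+00] j6 -1.29
[[504. 501.]
 [535. 143.]
 [160. 501.]
 [502. 459.]
 [512. 335.]
 [246. 335.]]
```

View pics/w3.png

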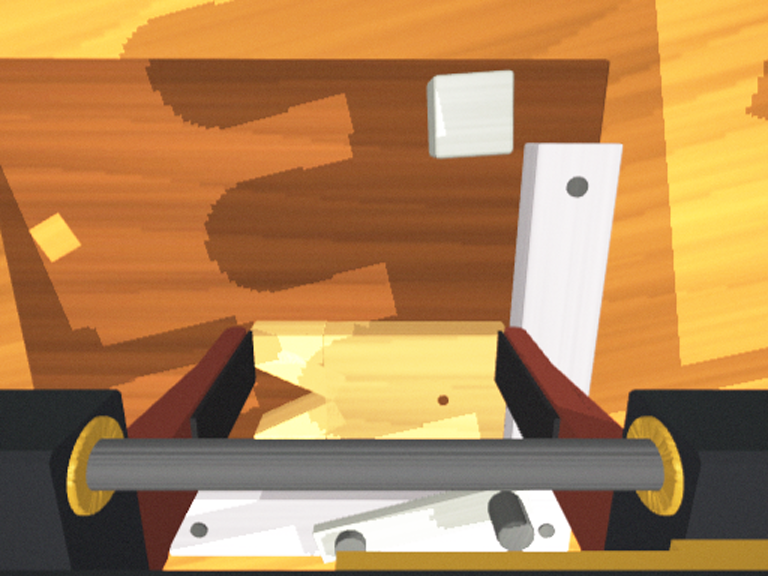

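The view shows the pin square and under the gripper, with its near edge at v≈333 (335 predicted) and the heel a few mm from the side fence. I'll go down behind it and push toward the far fence.

```bash
python3 -m crank '[{"tx":0,"ty":0,"tz":-0.04,"wx":0,"wy":0,"wz":0,"hand":1},{"tx":0,"ty":0,"tz":-0.03,"wx":0,"wy":0,"wz":0,"hand":1},{"tx":0,"ty":0,"tz":-0.018,"wx":0,"wy":0,"wz":0,"hand":1},{"tx":0,"ty":0,"tz":-0.003,"wx":0,"wy":0,"wz":0,"hand":1},{"tx":0,"ty":0,"tz":0,"wx":0,"wy":0,"wz":0,"hand":1}]' >/dev/null; python3 st.py
python3 -m crank '[{"tx":0.005,"ty":-0.0012,"tz":0,"wx":0,"wy":0,"wz":0,"hand":1},{"tx":0.005,"ty":-0.0012,"tz":0,"wx":0,"wy":0,"wz":0,"hand":1},{"tx":0.005,"ty":-0.0012,"tz":0,"wx":0,"wy":0,"wz":0,"hand":1},{"tx":0.005,"ty":-0.0012,"tz":0,"wx":0,"wy":0,"wz":0,"hand":1}]' >/dev/null; python3 st.py
python3 -m crank '[{"tx":0.005,"ty":-0.0012,"tz":0,"wx":0,"wy":0,"wz":0,"hand":1},{"tx":0.005,"ty":-0.0012,"tz":0,"wx":0,"wy":0,"wz":0,"hand":1},{"tx":0.003,"ty":-0.0007,"tz":0,"wx":0,"wy":0,"wz":0,"hand":1},{"tx":0,"ty":0,"tz":0,"wx":0,"wy":0,"wz":0,"hand":1}]' >/dev/null; python3 st.py
```

```text
t 7.0 tcp [521.7  60.5  36.1] corner [-126.7  -76.2] yaw y 76.57 F [ 0.4  0.6 -0.5] w 87.9 ff 0.0 tilt [-9.e-04 -0.e+00 -1.e+00] j6 -1.29
t 7.4 tcp [542.7  55.7  37. ] corner [-105.1  -76.1] yaw y 76.65 F [-1.   0.1  0.7] w 87.9 ff 0.6470332480967045 tilt [ 8.e-04  1.e-04 -1.e+00] j6 -1.3
t 7.8 tcp [555.4  52.4  36.1] corner [-92.  -76.4] yaw y 76.65 F [0.3 0.1 0. ] w 87.9 ff 0.0 tilt [ 2.e-04 -2.e-04 -1.e+00] j6 -1.3
```

```bash
python3 -m crank '[{"tx":0.0015,"ty":-0.00035,"tz":0,"wx":0,"wy":0,"wz":0,"hand":1},{"tx":0.0015,"ty":-0.00035,"tz":0,"wx":0,"wy":0,"wz":0,"hand":1},{"tx":0,"ty":0,"tz":0,"wx":0,"wy":0,"wz":0,"hand":1}]' >/dev/null; python3 st.py
python3 -m crank '[{"tx":0.0015,"ty":-0.00035,"tz":0,"wx":0,"wy":0,"wz":0,"hand":1},{"tx":0,"ty":0,"tz":0,"wx":0,"wy":0,"wz":0,"hand":1}]' >/dev/null; python3 st.py
python3 -m crank '[{"tx":0.0015,"ty":-0.00035,"tz":0,"wx":0,"wy":0,"wz":0,"hand":1},{"tx":0,"ty":0,"tz":0,"wx":0,"wy":0,"wz":0,"hand":1}]' >/dev/null; python3 st.py
```

```text
t 8.1 tcp [558.   51.9  36.1] corner [-89.3 -76.3] yaw y 76.67 F [-0.1  0.3 -0.6] w 87.5 ff 0.02757568086963147 tilt [ 1.e-04 -1.e-04 -1.e+00] j6 -1.31
t 8.3 tcp [559.2  51.7  36.2] corner [-88.1 -76.2] yaw y 76.67 F [-1.8  0.4  0.6] w 87.4 ff 0.884291622787714 tilt [-6.e-04  2.e-04 -1.e+00] j6 -1.31
t 8.5 tcp [559.3  51.7  36.2] corner [-88.  -76.2] yaw y 76.67 F [-8.3  0.7  5. ] w 87.9 ff 4.305542483925819 tilt [-4.2e-03  7.0e-04 -1.0e+00] j6 -1.31
```

Contact with the far fence is firm at 8 N. Now I'll go round to the prong end and push +y on both prong ends.

```bash
python3 -m crank '[{"tx":-0.0097,"ty":0.0023,"tz":0,"wx":0,"wy":0,"wz":0,"hand":1},{"tx":0,"ty":0,"tz":0.04,"wx":0,"wy":0,"wz":0,"hand":0.045},{"tx":0,"ty":0,"tz":0.034,"wx":0,"wy":0,"wz":0,"hand":0.045},{"tx":0.006,"ty":-0.0232,"tz":0,"wx":0,"wy":0,"wz":-8.2,"hand":0.045},{"tx":0.006,"ty":-0.0232,"tz":0,"wx":0,"wy":0,"wz":-8.2,"hand":0.045}]' >/dev/null
python3 -m crank '[{"tx":0.006,"ty":-0.0232,"tz":0,"wx":0,"wy":0,"wz":-8.2,"hand":0.045},{"tx":0.006,"ty":-0.0232,"tz":0,"wx":0,"wy":0,"wz":-8.2,"hand":0.045},{"tx":0.006,"ty":-0.0232,"tz":0,"wx":0,"wy":0,"wz":-8.2,"hand":0.045},{"tx":0,"ty":0,"tz":0,"wx":0,"wy":0,"wz":-8.2,"hand":0.045},{"tx":0,"ty":0,"tz":0,"wx":0,"wy":0,"wz":-8.2,"hand":0.045}]' >/dev/null
python3 -m crank '[{"tx":0,"ty":0,"tz":0,"wx":0,"wy":0,"wz":-8.2,"hand":0.045},{"tx":0,"ty":0,"tz":0,"wx":0,"wy":0,"wz":-8.2,"hand":0.045},{"tx":0,"ty":0,"tz":0,"wx":0,"wy":0,"wz":-8.2,"hand":0.045},{"tx":0,"ty":0,"tz":0,"wx":0,"wy":0,"wz":-8,"hand":0.045},{"tx":0,"ty":0,"tz":0,"wx":0,"wy":0,"wz":0,"hand":0.045}]' >/dev/null; python3 st.py
python3 - <<'E'
from fit import *
c=cam('wrist');d=cam('top')
cv2.imwrite('pics/w4.png',np.vstack([c['image'][:, :],cv2.resize(d['image'][112:232,172:332],(512,384),interpolation=cv2.INTER_CUBIC)[:216]]))
E
```

```text
t 10.0 tcp [581.2 -62.5 110.4] corner [ -40.6 -182.4] yaw y -13.4 F [ 0.4 -0.2  0.3] w 46.0 ff 0.0 tilt [ 1.e-03 -4.e-04 -1.e+00] j6 0.07
```

View pics/w4.png

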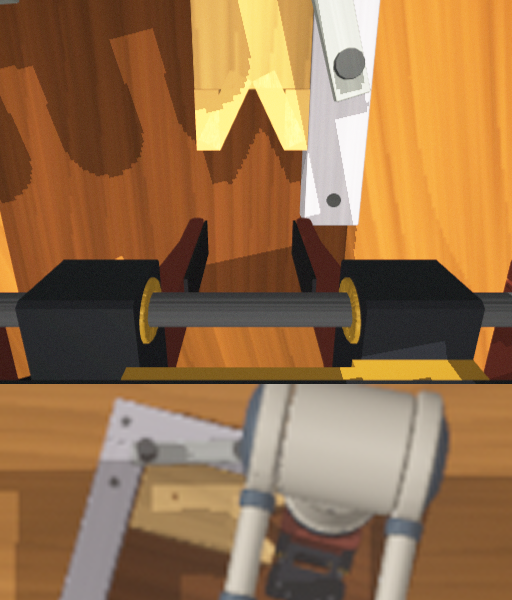

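The pin's long side is against the far fence, and the prong ends (209,150) and (296,150) line up with the fingers. I'll go down and push +y.

```bash
python3 -m crank '[{"tx":-0.0015,"ty":0.0004,"tz":-0.04,"wx":0,"wy":0,"wz":0,"hand":0.045},{"tx":0,"ty":0,"tz":-0.025,"wx":0,"wy":0,"wz":0,"hand":0.045},{"tx":0,"ty":0,"tz":-0.009,"wx":0,"wy":0,"wz":0,"hand":0.045},{"tx":0,"ty":0,"tz":0,"wx":0,"wy":0,"wz":0,"hand":0.045}]' >/dev/null; python3 st.py
python3 -m crank '[{"tx":0.0012,"ty":0.005,"tz":0,"wx":0,"wy":0,"wz":0,"hand":0.045},{"tx":0.0012,"ty":0.005,"tz":0,"wx":0,"wy":0,"wz":0,"hand":0.045},{"tx":0.0012,"ty":0.005,"tz":0,"wx":0,"wy":0,"wz":0,"hand":0.045},{"tx":0.0012,"ty":0.005,"tz":0,"wx":0,"wy":0,"wz":0,"hand":0.045},{"tx":0,"ty":0,"tz":0,"wx":0,"wy":0,"wz":0,"hand":0.045}]' >/dev/null; python3 st.py
python3 -m crank '[{"tx":0.0005,"ty":0.002,"tz":0,"wx":0,"wy":0,"wz":0,"hand":0.045},{"tx":0.0005,"ty":0.002,"tz":0,"wx":0,"wy":0,"wz":0,"hand":0.045},{"tx":0,"ty":0,"tz":0,"wx":0,"wy":0,"wz":0,"hand":0.045}]' >/dev/null; python3 st.py
python3 -m crank '[{"tx":0.0005,"ty":0.002,"tz":0,"wx":0,"wy":0,"wz":0,"hand":0.045},{"tx":0,"ty":0,"tz":0,"wx":0,"wy":0,"wz":0,"hand":0.045}]' >/dev/null; python3 st.py
```

```text
t 10.5 tcp [578.7 -61.9  34.7] corner [ -43.1 -182.3] yaw y -13.23 F [-0.2 -0.4  1. ] w 45.6 ff 0.0 tilt [-2.9e-03  5.0e-04 -1.0e+00] j6 0.07
t 11.0 tcp [584.9 -41.2  36.7] corner [ -41.9 -160.8] yaw y -13.27 F [ 0.2 -0.6  0.4] w 46.0 ff 0.0 tilt [ 8.e-04  1.e-04 -1.e+00] j6 0.1
t 11.3 tcp [585.5 -37.9  36.2] corner [ -42.  -157.4] yaw y -13.32 F [ 0.   1.  -1.4] w 45.9 ff 0.0 tilt [-1.e-04  1.e-04 -1.e+00] j6 0.11
t 11.5 tcp [586.  -36.   36.2] corner [ -42.  -155.5] yaw y -13.33 F [0.1 0.4 0.2] w 45.8 ff 0.0 tilt [-1.e-04  0.e+00 -1.e+00] j6 0.11
```

```bash
python3 -m crank '[{"tx":0.0004,"ty":0.0015,"tz":0,"wx":0,"wy":0,"wz":0,"hand":0.045},{"tx":0,"ty":0,"tz":0,"wx":0,"wy":0,"wz":0,"hand":0.045}]' >/dev/null; python3 st.py
python3 -m crank '[{"tx":0.0004,"ty":0.0015,"tz":0,"wx":0,"wy":0,"wz":0,"hand":0.045},{"tx":0,"ty":0,"tz":0,"wx":0,"wy":0,"wz":0,"hand":0.045}]' >/dev/null; python3 st.py
python3 -m crank '[{"tx":0.0004,"ty":0.0015,"tz":0,"wx":0,"wy":0,"wz":0,"hand":0.045},{"tx":0,"ty":0,"tz":0,"wx":0,"wy":0,"wz":0,"hand":0.045}]' >/dev/null; python3 st.py
```

```text
t 11.7 tcp [586.4 -34.5  36.2] corner [ -42. -154.] yaw y -13.34 F [-0.6 -0.8  0.1] w 45.8 ff 0.19417871721088886 tilt [-1.e-04 -0.e+00 -1.e+00] j6 0.12
t 11.9 tcp [586.8 -33.   36.2] corner [ -41.9 -152.4] yaw y -13.33 F [-0.7 -0.9 -0.2] w 45.9 ff 0.28450109995901585 tilt [-2.e-04  0.e+00 -1.e+00] j6 0.12
t 12.1 tcp [587.  -32.   36.2] corner [ -41.9 -151.4] yaw y -13.34 F [-2.4 -2.9 -0.1] w 46.0 ff 1.7227235063910484 tilt [-6.e-04 -1.e-03 -1.e+00] j6 0.12
```

```bash
python3 -m crank '[{"tx":0.0003,"ty":0.0012,"tz":0,"wx":0,"wy":0,"wz":0,"hand":0.045},{"tx":0,"ty":0,"tz":0,"wx":0,"wy":0,"wz":0,"hand":0.045}]' >/dev/null; python3 st.py
python3 -m crank '[{"tx":0.0003,"ty":0.0012,"tz":0,"wx":0,"wy":0,"wz":0,"hand":0.045},{"tx":0,"ty":0,"tz":0,"wx":0,"wy":0,"wz":0,"hand":0.045}]' >/dev/null; python3 st.py
```

```text
t 12.3 tcp [587.  -31.9  36.2] corner [ -41.9 -151.3] yaw y -13.37 F [-3.2 -6.7  0.9] w 46.0 ff 3.742463195005712 tilt [-0.0013 -0.0029 -1.    ] j6 0.12
t 12.5 tcp [587.  -31.9  36.3] corner [ -41.9 -151.3] yaw y -13.4 F [ -4.7 -10.8   1.7] w 45.8 ff 5.619772476948128 tilt [-0.0019 -0.0049 -1.    ] j6 0.13
```

Firmly seated at 11 N. I'll re-square it with one more +x push.

```bash
python3 -m crank '[{"tx":-0.0034,"ty":-0.0146,"tz":0,"wx":0,"wy":0,"wz":0,"hand":0.045},{"tx":0,"ty":0,"tz":0.04,"wx":0,"wy":0,"wz":0,"hand":0.045},{"tx":0,"ty":0,"tz":0.034,"wx":0,"wy":0,"wz":0,"hand":1},{"tx":-0.0109,"ty":0.0257,"tz":0,"wx":0,"wy":0,"wz":8.2,"hand":1},{"tx":-0.0109,"ty":0.0257,"tz":0,"wx":0,"wy":0,"wz":8.2,"hand":1}]' >/dev/null
python3 -m crank '[{"tx":-0.0109,"ty":0.0257,"tz":0,"wx":0,"wy":0,"wz":8.2,"hand":1},{"tx":-0.0109,"ty":0.0257,"tz":0,"wx":0,"wy":0,"wz":8.2,"hand":1},{"tx":0,"ty":0,"tz":0,"wx":0,"wy":0,"wz":8.2,"hand":1},{"tx":0,"ty":0,"tz":0,"wx":0,"wy":0,"wz":8.2,"hand":1},{"tx":0,"ty":0,"tz":0,"wx":0,"wy":0,"wz":8.2,"hand":1}]' >/dev/null
python3 -m crank '[{"tx":0,"ty":0,"tz":0,"wx":0,"wy":0,"wz":8.2,"hand":1},{"tx":0,"ty":0,"tz":0,"wx":0,"wy":0,"wz":8.2,"hand":1},{"tx":0,"ty":0,"tz":0,"wx":0,"wy":0,"wz":8.2,"hand":1},{"tx":0,"ty":0,"tz":0,"wx":0,"wy":0,"wz":8,"hand":1},{"tx":0,"ty":0,"tz":0,"wx":0,"wy":0,"wz":0,"hand":1}]' >/dev/null; python3 st.py
python3 -m crank '[{"tx":0,"ty":0,"tz":-0.04,"wx":0,"wy":0,"wz":0,"hand":1},{"tx":0,"ty":0,"tz":-0.025,"wx":0,"wy":0,"wz":0,"hand":1},{"tx":0,"ty":0,"tz":-0.009,"wx":0,"wy":0,"wz":0,"hand":1},{"tx":0,"ty":0,"tz":0,"wx":0,"wy":0,"wz":0,"hand":1}]' >/dev/null; python3 st.py
```

```text
t 14.0 tcp [540.9  59.2 110.3] corner [-107.6  -73.1] yaw y 76.75 F [-0.6  0.2 -0.2] w 87.4 ff 0.0 tilt [ 6.0e-04  1.1e-03 -1.0e+00] j6 -1.29
t 14.4 tcp [539.9  59.1  34.9] corner [-108.6  -73.5] yaw y 76.55 F [-0.7  0.1 -0.4] w 87.7 ff 0.0 tilt [-2.8e-03  3.0e-04 -1.0e+00] j6 -1.29
```

```bash
python3 -m crank '[{"tx":0.005,"ty":-0.0012,"tz":0,"wx":0,"wy":0,"wz":0,"hand":1},{"tx":0.005,"ty":-0.0012,"tz":0,"wx":0,"wy":0,"wz":0,"hand":1},{"tx":0.004,"ty":-0.0009,"tz":0,"wx":0,"wy":0,"wz":0,"hand":1},{"tx":0.003,"ty":-0.0007,"tz":0,"wx":0,"wy":0,"wz":0,"hand":1},{"tx":0,"ty":0,"tz":0,"wx":0,"wy":0,"wz":0,"hand":1}]' >/dev/null; python3 st.py
python3 -m crank '[{"tx":0.0015,"ty":-0.0003,"tz":0,"wx":0,"wy":0,"wz":0,"hand":1},{"tx":0.001,"ty":-0.0003,"tz":0,"wx":0,"wy":0,"wz":0,"hand":1},{"tx":0,"ty":0,"tz":0,"wx":0,"wy":0,"wz":0,"hand":1}]' >/dev/null; python3 st.py
python3 -m crank '[{"tx":0.001,"ty":-0.0003,"tz":0,"wx":0,"wy":0,"wz":0,"hand":1},{"tx":0,"ty":0,"tz":0,"wx":0,"wy":0,"wz":0,"hand":1}]' >/dev/null; python3 st.py
```

```text
t 14.9 tcp [558.5  54.9  36.7] corner [-89.6 -73.3] yaw y 76.65 F [-0.9 -0.1  0.2] w 87.8 ff 0.0 tilt [ 8.e-04  0.e+00 -1.e+00] j6 -1.3
t 15.2 tcp [559.9  54.6  36.2] corner [-88.1 -73.3] yaw y 76.67 F [-3.2  0.9  1.8] w 87.6 ff 1.3620937848463655 tilt [-1.2e-03  2.0e-04 -1.0e+00] j6 -1.3
t 15.4 tcp [559.9  54.6  36.3] corner [-88.  -73.2] yaw y 76.68 F [-7.   1.8  4.2] w 87.6 ff 3.7241047248244286 tilt [-3.4e-03  7.0e-04 -1.0e+00] j6 -1.3
```

Seated on both fences. Next I'll hover by the knob and measure it with the wrist camera.

```bash
python3 -m crank '[{"tx":-0.0117,"ty":0.0027,"tz":0,"wx":0,"wy":0,"wz":0,"hand":1},{"tx":0,"ty":0,"tz":0.04,"wx":0,"wy":0,"wz":0,"hand":1},{"tx":0,"ty":0,"tz":0.04,"wx":0,"wy":0,"wz":0,"hand":0.1},{"tx":0.01,"ty":-0.004,"tz":0.034,"wx":0,"wy":0,"wz":-8,"hand":0.1},{"tx":0.03,"ty":-0.012,"tz":0,"wx":0,"wy":0,"wz":-8,"hand":0.1}]' >/dev/null
python3 -m crank '[{"tx":0.03,"ty":-0.013,"tz":0,"wx":0,"wy":0,"wz":-8,"hand":0.1},{"tx":0.034,"ty":-0.015,"tz":0,"wx":0,"wy":0,"wz":-8,"hand":0.1},{"tx":0,"ty":0,"tz":0,"wx":0,"wy":0,"wz":-8,"hand":0.1},{"tx":0,"ty":0,"tz":0,"wx":0,"wy":0,"wz":-8,"hand":0.1},{"tx":0,"ty":0,"tz":0,"wx":0,"wy":0,"wz":-8,"hand":0.1}]' >/dev/null
python3 -m crank '[{"tx":0,"ty":0,"tz":0,"wx":0,"wy":0,"wz":-8,"hand":0.1},{"tx":0,"ty":0,"tz":0,"wx":0,"wy":0,"wz":-8,"hand":0.1},{"tx":0,"ty":0,"tz":0,"wx":0,"wy":0,"wz":0,"hand":0.1},{"tx":0,"ty":0,"tz":0,"wx":0,"wy":0,"wz":0,"hand":0.1}]' >/dev/null; python3 st.py
python3 - <<'E'
from fit import *
import pickle
c=cam('wrist');pickle.dump(c,open('w5.pkl','wb'))
cv2.imwrite('pics/w5.png',cv2.resize(c['image'],(768,576),interpolation=cv2.INTER_CUBIC))
print((proj(c,[[653.7,103,75],[662.4,105.8,42]])*1.5).round())
E
```

```text
t 16.8 tcp [653.7  12.8 150.1] corner [ 12.8 -92.5] yaw y 4.89 F [ 0.5 -0.1  0.6] w 48.4 ff 0.0 tilt [ 1.e-04 -1.e-04 -1.e+00] j6 -0.12
[[390. 107.]
 [406. 107.]]
```

View pics/w5.png

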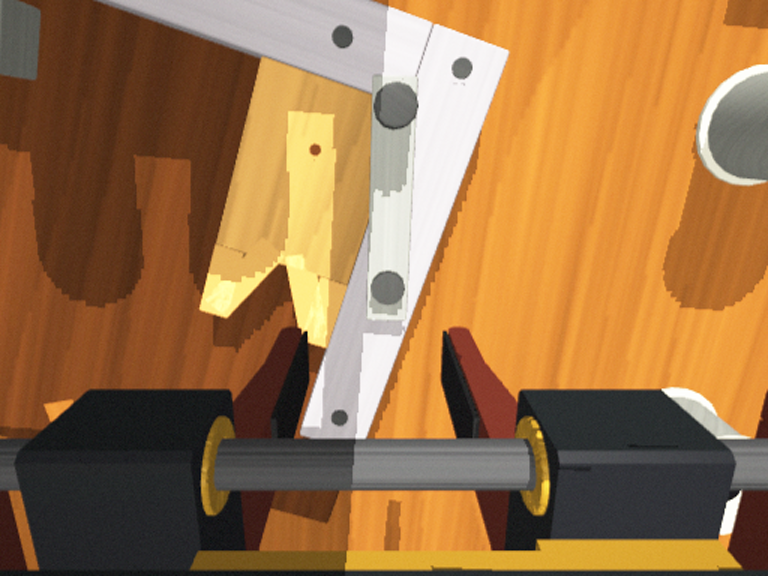

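The view shows the pin square in the corner with no gap at either fence. The knob top is at (397,104) and the pivot head at (388,288).

```bash
python3 - <<'E'
from fit import *
import pickle
c=pickle.load(open('w5.pkl','rb'))
k=ray(c,(396.5/1.5,104/1.5),75)[:2]
for z in(51,55,60):
  p=ray(c,(388/1.5,288/1.5),z)[:2];print(z,p,np.hypot(*(k-p)))
print('k',k)
pv=np.array([661.3-2.3,13.6-1]);print('pivot from corner',pv,np.hypot(*(k-pv)))
p=ray(c,(388/1.5,288/1.5),55)[:2];p=(p+pv)/2
u=(k-p)/np.hypot(*(k-p));p=k-90*u;a0=np.degrees(np.arctan2(u[1],u[0]));a1=-13.2+180
print('pivot used',p,'a0',a0,'theta0',a0-76.8)
t=r.sense()['tool_pos'][:2];print('to knob',k-t)
A=np.radians(np.r_[np.arange(a0,a1,6.0),a1]);Q=p+90*np.c_[np.cos(A),np.sin(A)]
print(np.degrees(A[-2:]));print(np.diff(Q,axis=0).round(1).tolist(),Q[-1])
E
```

```text
51 [661.65944869  12.99938857] 91.74481294748078
55 [661.43814022  14.21225197] 90.52111514307805
60 [661.16150464  15.72833121] 88.99184967755225
k [656.23847319 104.58390543]
pivot from corner [659.   12.6] 92.02534916100632
pivot used [660.16391204  14.66955213] a0 92.49980500323493 theta0 15.699805003234928
to knob [ 2.56033908 91.75847583]
[164.499805 166.8     ]
[[-9.4, -0.9], [-9.2, -1.9], [-9.0, -2.8], [-8.6, -3.8], [-8.2, -4.6], [-7.7, -5.5], [-7.1, -6.2], [-6.4, -6.9], [-5.6, -7.6], [-4.8, -8.1], [-3.9, -8.6], [-3.0, -8.9], [-0.9, -3.5]] [572.54181078  35.22113044]
```

```bash
python3 -m crank '[{"tx":0.0005,"ty":0.031,"tz":0,"wx":0,"wy":0,"wz":-2.4,"hand":0.1},{"tx":0.001,"ty":0.031,"tz":0,"wx":0,"wy":0,"wz":0,"hand":0.1},{"tx":0.001,"ty":0.0295,"tz":0,"wx":0,"wy":0,"wz":0,"hand":0.1},{"tx":0,"ty":0,"tz":-0.03,"wx":0,"wy":0,"wz":0,"hand":0.1},{"tx":0,"ty":0,"tz":-0.03,"wx":0,"wy":0,"wz":0,"hand":0.1}]' 5 >/dev/null
python3 -m crank '[{"tx":0,"ty":0,"tz":-0.018,"wx":0,"wy":0,"wz":0,"hand":0.1},{"tx":0,"ty":0,"tz":-0.003,"wx":0,"wy":0,"wz":0,"hand":0.1},{"tx":0,"ty":0,"tz":0,"wx":0,"wy":0,"wz":0,"hand":0.1}]' >/dev/null; python3 st.py
python3 -m crank '[{"tx":0,"ty":0,"tz":0,"wx":0,"wy":0,"wz":0,"hand":-0.65},{"tx":0,"ty":0,"tz":0,"wx":0,"wy":0,"wz":0,"hand":-0.65},{"tx":0,"ty":0,"tz":0,"wx":0,"wy":0,"wz":0,"hand":-0.65},{"tx":0,"ty":0,"tz":0,"wx":0,"wy":0,"wz":0,"hand":-0.65},{"tx":0,"ty":0,"tz":0,"wx":0,"wy":0,"wz":0,"hand":-0.65}]' 5 >/dev/null; python3 st.py
```

```text
t 17.65 tcp [655.9 104.3  68.9] corner [-6.  -2.9] yaw y 2.35 F [-0.  -1.  -0.2] w 48.5 ff 0.0 tilt [-9.e-04 -1.e-04 -1.e+00] j6 0.07
t 18.15 tcp [656.4 104.4  70.1] corner [-5.5 -2.8] yaw y 2.27 F [-0.2  0.6  2. ] w 19.7 ff 5.000760108232498 tilt [ 1.1e-03  1.0e-04 -1.0e+00] j6 0.07
```

```bash
python3 -m crank '[{"tx":-0.0094,"ty":-0.0009,"tz":0,"wx":0,"wy":0,"wz":6,"hand":-0.65},{"tx":-0.0092,"ty":-0.0019,"tz":0,"wx":0,"wy":0,"wz":6,"hand":-0.65},{"tx":-0.009,"ty":-0.0028,"tz":0,"wx":0,"wy":0,"wz":6,"hand":-0.65}]' >/dev/null; python3 st.py
python3 -m crank '[{"tx":-0.0086,"ty":-0.0038,"tz":0,"wx":0,"wy":0,"wz":6,"hand":-0.65},{"tx":-0.0082,"ty":-0.0046,"tz":0,"wx":0,"wy":0,"wz":6,"hand":-0.65},{"tx":-0.0077,"ty":-0.0055,"tz":0,"wx":0,"wy":0,"wz":6,"hand":-0.65},{"tx":-0.0071,"ty":-0.0062,"tz":0,"wx":0,"wy":0,"wz":6,"hand":-0.65}]' >/dev/null; python3 st.py
python3 -m crank '[{"tx":-0.0064,"ty":-0.0069,"tz":0,"wx":0,"wy":0,"wz":6,"hand":-0.65},{"tx":-0.0056,"ty":-0.0076,"tz":0,"wx":0,"wy":0,"wz":6,"hand":-0.65},{"tx":-0.0048,"ty":-0.0081,"tz":0,"wx":0,"wy":0,"wz":6,"hand":-0.65},{"tx":0,"ty":0,"tz":0,"wx":0,"wy":0,"wz":0,"hand":-0.65}]' >/dev/null; python3 st.py
```

```text
t 18.45 tcp [628.8  98.8  70.1] corner [-31.1 -14.5] yaw y 20.52 F [ 0.6 -0.6  2.2] w 19.6 ff 5.0006939470767975 tilt [ 0.0018  0.     -1.    ] j6 -0.26
t 18.85 tcp [597.   78.6  70.1] corner [-57.5 -41.4] yaw y 44.53 F [ 0.5 -0.9  2.7] w 20.1 ff 5.000453665852547 tilt [ 1.5e-03  2.0e-04 -1.0e+00] j6 -0.7
t 19.25 tcp [579.9  55.5  70. ] corner [-68.8 -67.8] yaw y 62.28 F [-1.1  0.4  3. ] w 19.6 ff 4.999104514718056 tilt [ 5.e-04  0.e+00 -1.e+00] j6 -1.05
```

```bash
python3 -m crank '[{"tx":-0.0039,"ty":-0.0086,"tz":0,"wx":0,"wy":0,"wz":6,"hand":-0.65},{"tx":-0.003,"ty":-0.0089,"tz":0,"wx":0,"wy":0,"wz":6,"hand":-0.65},{"tx":0,"ty":0,"tz":0,"wx":0,"wy":0,"wz":0,"hand":-0.65}]' >/dev/null; python3 st.py
python3 -m crank '[{"tx":-0.0004,"ty":-0.0018,"tz":0,"wx":0,"wy":0,"wz":1.2,"hand":-0.65},{"tx":0,"ty":0,"tz":0,"wx":0,"wy":0,"wz":0,"hand":-0.65}]' >/dev/null; python3 st.py
python3 -m crank '[{"tx":-0.0004,"ty":-0.0018,"tz":0,"wx":0,"wy":0,"wz":1.1,"hand":-0.65},{"tx":0,"ty":0,"tz":0,"wx":0,"wy":0,"wz":0,"hand":-0.65}]' >/dev/null; python3 st.py
```

```text
t 19.55 tcp [573.2  38.3  70. ] corner [-71.4 -86.1] yaw y 74.14 F [-3.1  0.6  4.9] w 20.2 ff 4.999062046408653 tilt [ 3.e-04 -1.e-04 -1.e+00] j6 -1.29
t 19.75 tcp [573.   37.2  69.9] corner [-71.4 -87.2] yaw y 75.24 F [-3.4  0.2  5.9] w 19.5 ff 5.000394210219383 tilt [ 3.e-04  3.e-04 -1.e+00] j6 -1.31
t 19.95 tcp [572.6  35.6  69.9] corner [-71.4 -88.8] yaw y 76.34 F [-3.6  0.3  6.6] w 19.7 ff 5.000595822930336 tilt [ 2.e-04  5.e-04 -1.e+00] j6 -1.33
```

```bash
python3 -m crank '[{"tx":-0.0004,"ty":-0.0015,"tz":0,"wx":0,"wy":0,"wz":0.4,"hand":-0.65},{"tx":0,"ty":0,"tz":0,"wx":0,"wy":0,"wz":0,"hand":-0.65}]' >/dev/null; python3 st.py
python3 -m crank '[{"tx":-0.0003,"ty":-0.0015,"tz":0,"wx":0,"wy":0,"wz":0,"hand":-0.65},{"tx":0,"ty":0,"tz":0,"wx":0,"wy":0,"wz":0,"hand":-0.65}]' >/dev/null; python3 st.py
python3 -m crank '[{"tx":-0.0003,"ty":-0.0012,"tz":0,"wx":0,"wy":0,"wz":0,"hand":-0.65},{"tx":0,"ty":0,"tz":0,"wx":0,"wy":0,"wz":0,"hand":-0.65}]' >/dev/null; python3 st.py
```

```text
t 20.15 tcp [572.3  34.5  69.9] corner [-71.4 -90. ] yaw y 76.74 F [-2.9  1.6  5. ] w 19.7 ff 5.001372769474983 tilt [ 5.0e-04  1.1e-03 -1.0e+00] j6 -1.34
t 20.35 tcp [572.3  34.4  69.8] corner [-71.4 -90.1] yaw y 76.79 F [-1.   5.7  4.9] w 20.0 ff 5.001569800078869 tilt [ 0.0013  0.0036 -1.    ] j6 -1.34
t 20.55 tcp [572.3  34.3  69.8] corner [-71.4 -90.2] yaw y 76.83 F [0.4 8.3 4.7] w 19.8 ff 5.002017980441451 tilt [ 0.002   0.0056 -1.    ] j6 -1.34
```

The bar is at its stop. I'll release, lift and look.

```bash
python3 -m crank '[{"tx":0,"ty":0,"tz":0,"wx":0,"wy":0,"wz":0,"hand":0.1},{"tx":0,"ty":0,"tz":0,"wx":0,"wy":0,"wz":0,"hand":0.1},{"tx":0,"ty":0,"tz":0,"wx":0,"wy":0,"wz":0,"hand":0.1},{"tx":0,"ty":0,"tz":0.02,"wx":0,"wy":0,"wz":0,"hand":0.1},{"tx":0,"ty":0,"tz":0.04,"wx":0,"wy":0,"wz":0,"hand":0.1}]' >/dev/null
python3 -m crank '[{"tx":0,"ty":0,"tz":0.04,"wx":0,"wy":0,"wz":0,"hand":0.1},{"tx":-0.02,"ty":-0.04,"tz":0.03,"wx":0,"wy":0,"wz":0,"hand":0.1},{"tx":-0.02,"ty":-0.04,"tz":0.03,"wx":0,"wy":0,"wz":0,"hand":0.1},{"tx":-0.02,"ty":-0.04,"tz":0,"wx":0,"wy":0,"wz":0,"hand":0.1},{"tx":-0.02,"ty":-0.04,"tz":0,"wx":0,"wy":0,"wz":0,"hand":0.1}]' >/dev/null
python3 -m crank '[{"tx":-0.02,"ty":-0.04,"tz":0,"wx":0,"wy":0,"wz":0,"hand":0.1},{"tx":-0.02,"ty":-0.04,"tz":0,"wx":0,"wy":0,"wz":0,"hand":0.1},{"tx":-0.02,"ty":-0.04,"tz":0,"wx":0,"wy":0,"wz":0,"hand":0.1},{"tx":0,"ty":0,"tz":0,"wx":0,"wy":0,"wz":0,"hand":0.1},{"tx":0,"ty":0,"tz":0,"wx":0,"wy":0,"wz":0,"hand":0.1}]' >/dev/null; python3 st.py
python3 - <<'E'
from fit import *
d=cam('top');cv2.imwrite('pics/end.png',cv2.resize(d['image'][112:232,180:312],None,fx=5,fy=5,interpolation=cv2.INTER_CUBIC))
E
```

```text
t 22.05 tcp [ 433.9 -244.2  224.7] corner [-142.5 -393. ] yaw y 76.76 F [ 0.9  0.3 -0.1] w 48.2 ff 0.0 tilt [-2.e-04  5.e-04 -1.e+00] j6 -1.92
```

View pics/end.png

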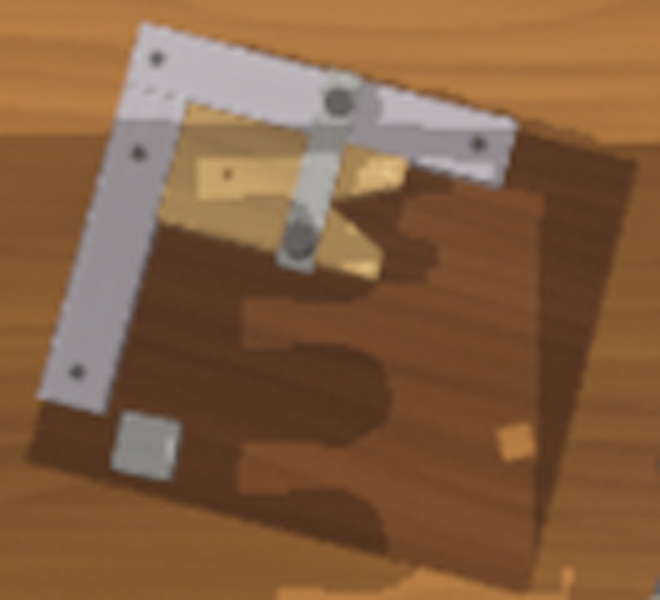

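The picture shows the pin flush in the corner, its heel along the side fence at (175,165). The bar lies across it, with the knob at (299,238), and the bench block hasn't moved.

```bash
python3 -c "
from station import r
print(r.close_job())"
```

```text
the job is handed in; nothing more can be done
None
```

The bench pin is seated square in the corner against both fences, the hold-down is swung across it to its stop and released, and the job was handed in at about 22 s; the bench block is unmoved and no move went near the other things, though I did not re-check them in the last picture.

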